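# Set the filter tap to fill the jug

## Task

Get the water-filter tap ready to fill the jug: with one finger push the swivelling spout round until its outlet is over the middle of the jug's mouth, and only then push the tap's lever round from shut to fully open, as far as its stop. Leave the jug standing where it is, leave the mug, jar and tea box alone, and do not grip or lift anything.

Things in the scene. Friction and masses are not known exactly. Their poses are not given: they have to be found in the camera images.
- tap: Countertop water tap, fixed. Origin at z = 0 on the vertical axis of its column, about which spout and lever both turn; z up. Angles: from its own x axis, counterclockwise from above. Steel drip tray 12 mm thick, x -70 to 250, y -170 to 170 mm; housing radius 50 mm to height 72 mm; column radius 14 mm; spout hub radius 20 mm, 190 to 218 mm high; lever hub radius 18 mm, to 250 mm (highest point).
- spout (a joint): Spout angle (rad): at 0 it points along the tap's x axis; positive is counterclockwise seen from above; stops at -1.3 and 1.2. Starts at 0.6 to 0.95, always at a larger angle than the jug, so it has to go clockwise. Stays where it is left (friction 0.2 N m: about 2 N pushed 115 mm from the axis).
- spout_outlet (a point): Centre of the outlet at the spout's lower end, 174 mm above the worktop, 170 mm from the column's axis. The spout is a level round steel tube of 18 mm diameter, centre line 205 mm high, straight out from the axis to 158 mm, then bent down into a nozzle of 22 mm diameter.
- lever (a joint): Angle the lever has been turned (rad): 0 shut, 1.57 fully open at its stop; starts at 0 to 0.12. Grows counterclockwise seen from above; at value q the lever points from the axis at 2.356 + q from the tap's x axis, on the side away from the jug. Stays where it is left (friction 0.1 N m: about 1.5 N pushed 70 mm from the axis).
- lever_tip (a point): Outer end of the lever, 94 mm from the axis and 236 mm above the worktop. The lever is a flat level steel bar 16 mm wide and 12 mm thick, centred at this height, on top of the column.
- jug_mouth (a point): Centre of the mouth (rim) of the loose bare-metal jug that stands upright on the drip tray: 130 mm high, rim 100 mm across and 142 mm above the worktop. It stands under the spout's circle, 170 mm from the column's axis, at an angle between -0.6 and 0.1. Black handle pointing away from the column, to 83 mm from the jug's centre. 250 to 490 g.
- mug: Loose white mug, 80 mm across, 90 mm high; origin at the centre of its underside. Leave alone.
- jar: Loose white jar with a wooden lid, 70 mm across, 100 mm high; origin at the centre of its underside. Leave alone.
- tea_box: Fixed black tea box, 260 x 260 x 70 mm; origin at the centre of its underside. Leave alone.
Mind the look-alikes: they are no part of the job. What is shaped like the part that bears jug_mouth but yellow is not meant.

How it is judged:
On the way, in this order (a step that is already met when the one before it is completed fails the run):
1. the outlet is over the middle of the jug's mouth (within 25 mm) with the lever still shut (horizontal distance between spout_outlet and jug_mouth below 0.025 m and value of joint lever below 0.4 rad), for 0.2 s.
2. the lever is fully open (value of joint lever above 1.4 rad), for 0.2 s.
At the end, for the whole second after the job is handed in: The spout's outlet is within 25 mm (seen from above) of the centre of the jug's mouth, the lever is turned to at least 1.4 rad of its 1.57, the jug stands upright within 15 mm of where it was, and all is at rest (horizontal distance between spout_outlet and jug_mouth below 0.025 m and value of joint lever above 1.4 rad and distance of jug_mouth from where it was at the start of the episode below 0.015 m and height (world z) of jug_mouth below 0.15 m and angle between jug_mouth's own z axis and vertical below 0.1 rad and linear speed of each of mug, jar below 0.02 m/s and velocity of joint spout between -0.05 and 0.05 rad/s and velocity of joint lever between -0.05 and 0.05 rad/s); the robot touches nothing.
It fails at once if the lever is opened (past 0.4 rad) while the outlet is more than 30 mm from the centre of the jug's mouth (value of joint lever above 0.4 rad and horizontal distance between spout_outlet and jug_mouth above 0.03 m).
It fails at once if the jug is moved more than 15 mm, lifted or tipped (distance of jug_mouth from where it was at the start of the episode above 0.015 m or height (world z) of jug_mouth above 0.15 m or angle between jug_mouth's own z axis and vertical above 0.15 rad).
It fails at once if the mug or the jar is moved more than 20 mm or lifted (distance of any of mug, jar from where it was at the start of the episode above 0.02 m).
It fails at once if the tea box is pushed hard (contact force between tea_box and the arm above 5 N).
It fails at once if the tea box is pushed hard by the fingers (contact force between tea_box and the fingers above 5 N).
It also fails if it takes over 61 s, if anything falls off the work surface, if the arm or the gripper's body presses on something with over 40 N, if the wrist force passes 120 N, or if a joint passes its speed limit or range.

## Robot

A 7-joint arm with a two-finger parallel gripper is mounted at the origin on the work surface. World frame = base frame: x ahead of the robot, y to its left, z up, the work surface at z = 0. Lengths are in m, angles in rad, forces in N, time in s.
With the tool pointing down it reaches from about 0.35 to 0.9 m from the base axis. Payload 8.1 kg.
Tool frame: the origin (TCP) lies at the very end of the fingers, on their centre line; the grasp point (between the pads) lies 19 mm behind it; x points along the fingers, y is the direction in which the jaws open and shut, and the axes are right-handed (so a half turn about x gives the same grasp; the last joint's range is limited). The gripper opens to 92 mm and grips with 3 to 60 N. Pads are 19 mm wide; open, the fingers measure 130 mm over their backs; the gripper's body (75 mm by 190 mm) begins 47 mm behind the grasp point.
Start: joints at [-1.246, 0.434, 0.025, 1.573, -0.012, 1.134, -0.075], TCP at [0.259, 0.569, 0.227] pointing down, gripper open.
Joint ranges: [-2.62, 2.62], [-0.44, 2.09], [-1.27, 1.32], [0.08, 2.57], [-1.32, 4.46], [0.12, 2], [-2.74, 2.74]. Speed limits (rad/s): [2.22, 2.22, 3.01, 3.01, 3.14, 3.14, 3.14].

## Interface

Orientations are given as a rotation vector (axis times angle).
In Python, from cell import * gives the robot as it stands.
- The arm moves only by the shell command python3 -m handwheel 'ROWS' [FORCE]. ROWS is JSON, a list of rows, each a list of 7 numbers: the opening, from 0 (shut) to 1 (fully open), then the shift along the tool's x, y, z in m, then the turn, a rotation vector about the tool's x, y, z in rad. A call has 1 to 10 rows; each row shifts and turns the commanded pose from where the row before left it, along the tool's axes as they then stand; what a row does not reach is not made up. A row lasts 1/10 s, in which the tool goes at most 50 mm and 8.59 degrees, less where a joint would pass 70% of its speed; a pose out of reach is approached as far as the arm can. A call is refused whole if a number of a shift passes 0.05 or a number of a turn 0.15, either way. A call with a gripper value outside its range is refused whole. The fingers move at their own pace and stop on an object; FORCE is the grip in N (left out, the last holds). Time passes only in rows, so rows that do not move let the fingers close. It gives the time, the measured TCP pose, the force and the opening at its end, in the units of the state.
- observe(): the state, without advancing time (a new reading comes with each control period).
- get_image(name): name is "scene" or "top" or "wrist"; returns (picture, depth): 480x640x3 uint8, blue, green, red; 480x640 float32, m along the optical axis (not along the pixel's ray), 0 where there is no reading.
- get_calibration(name): a dict with "camera_matrix" (3x3 intrinsics, pixels), "pose" (4x4, takes a point from camera to world coordinates). Camera axes: x right, y down, z forward; pixel columns grow to the right and rows downward; lengths in m; the calibration is good to about 2 mm. A picture is of the moment at which its call begins: read the wrist's pose just before it. get_calibration takes no time and is no camera call; for the wrist camera it gives the pose at the moment of the call.
- sign_off(): hands the job in, once; it reports no verdict.
The state is a dict: "clock": time; "joints": joint angles; "dq": joint speeds; "joint_efforts": joint torques, N m; "position": TCP position; "ee_rot": TCP orientation; "force": force on the tool from outside, world axes, zero at the start; "ft_torque": the same for the moment, N m; "width": opening from 0.0 (shut) to 1.0 (fully open).
Only numpy, scipy, OpenCV 4.12 (cv2) and the standard library are available. Lean on these libraries where they do the work, as an engineer would, in place of code of your own. Each camera call takes 0.05 s, during which the arm holds its last target. There are 200 camera calls.

## Working session

There is one attempt and no reset: what is moved stays moved. The work goes in short steps, Python scripts to look and compute and a shell command to move; the robot and the scene stay as the last step left them, time stands still between calls to the robot, and variables do not carry over. Pictures are saved under pics/ and viewed, about 8 in all and at most 12, crops included, and the job is handed in when it is done.

```bash
ls; mkdir -p pics
python3 - <<'E'
from cell import *
import cv2,numpy as np
o=observe();print({k:np.round(v,3).tolist() for k,v in o.items()})
ims=[]
for n in("scene","top"):
    c=get_calibration(n);p,d=get_image(n);np.savez(f"pics/{n}0.npz",p=p,d=d,K=c["camera_matrix"],T=c["pose"])
    print(n,np.round(c["camera_matrix"],1).tolist(),np.round(c["pose"],3).tolist());cv2.imwrite(f"pics/{n}0.png",p)
E
```

```text
pics
{'clock': 0.0, 'joints': [-1.246, 0.435, 0.025, 1.574, -0.012, 1.134, -0.075], 'dq': [0.001, 0.0, -0.001, 0.0, -0.001, 0.0, 0.0], 'joint_efforts': [0.001, -66.786, 0.985, -31.445, -0.061, 0.043, 0.0], 'position': [0.259, 0.568, 0.226], 'ee_rot': [0.334, 1.545, -0.337], 'force': [0.173, -0.075, 0.067], 'ft_torque': [-0.082, -0.05, -0.059], 'width': 1.001}
scene [[598.0, 0.0, 312.3], [0.0, 598.0, 230.6], [0.0, 0.0, 1.0]] [[0.62, 0.546, -0.564, 1.724], [0.785, -0.429, 0.447, -0.944], [0.003, -0.72, -0.694, 1.553], [0.0, 0.0, 0.0, 1.0]]
top [[460.6, 0.0, 315.1], [0.0, 460.6, 241.3], [0.0, 0.0, 1.0]] [[0.024, -0.992, 0.124, 0.429], [-1.0, -0.026, -0.012, -0.049], [0.015, -0.124, -0.992, 1.487], [0.0, 0.0, 0.0, 1.0]]
```

View pics/top0.png

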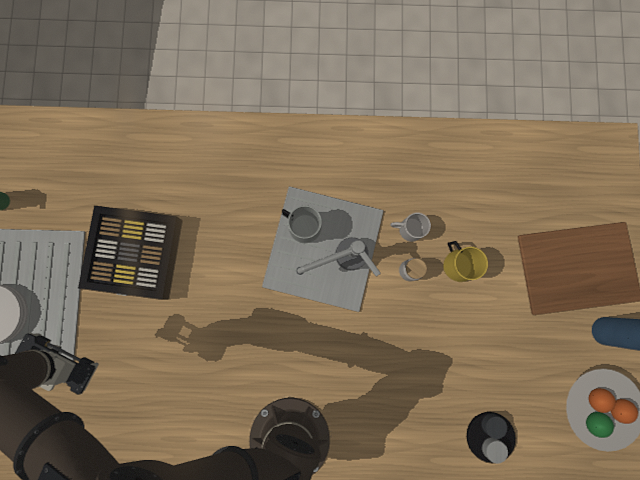

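View pics/scene0.png

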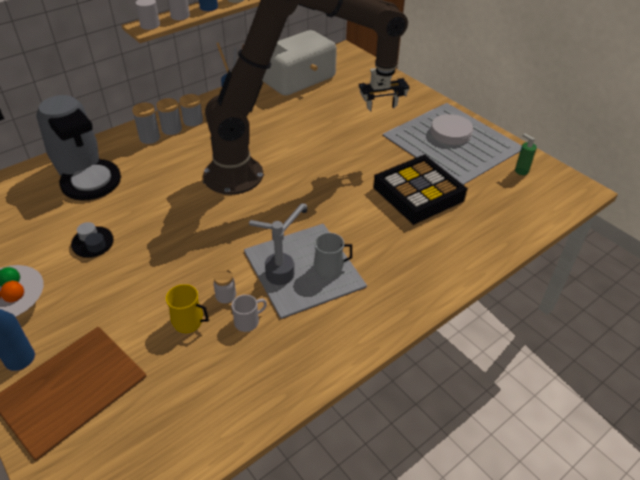

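Top view: tap column near (357,245), spout running to (300,271), lever to (379,274). The bare-metal jug is on the tray at (305,222) with its black handle at (286,213). The yellow jug at (466,263) is the look-alike. The mug is at (415,226), the jar at (413,268), and the tea box at (130,252). The jug meant is the metal one: it stands on the tray and isn't yellow. I'll measure by height slices, with an enlarged crop to confirm.

```bash
cat > h.py <<'E'
from cell import *
import cv2,numpy as np
def cloud(d,K,T):
    v,u=np.mgrid[:480,:640];P=np.stack([(u-K[0,2])/K[0,0]*d,(v-K[1,2])/K[1,1]*d,d,np.ones_like(d)],-1)@np.asarray(T).T
    P=P[...,:3];P[d<=0]=np.nan;return P
def ray(uv,z,K,T):
    r=T[:3,:3]@np.linalg.solve(K,[uv[0],uv[1],1]);o=T[:3,3];return o+r*(z-o[2])/r[2]
def circ(xy):
    A=np.c_[2*xy,np.ones(len(xy))];s=np.linalg.lstsq(A,(xy**2).sum(1),rcond=None)[0];return s[:2],np.sqrt(s[2]+s[:2]@s[:2])
E
python3 - <<'E'
from h import *
for n in("top","scene"):
    f=np.load(f"pics/{n}0.npz");K,T,p,d=f["K"],f["T"],f["p"],f["d"]
    P=cloud(d,K,T);x,y,z=np.moveaxis(P,-1,0)
    near=(np.abs(x-.42)<.2)&(np.abs(y+.08)<.22)
    print(n)
    for nm,lo,hi in(("lever",.228,.26),("spout",.195,.222),("rim",.132,.152),("lid",.09,.112),("lidmug",.08,.097)):
        m=near&(z>lo)&(z<hi);k,l,s,c=cv2.connectedComponentsWithStats(m.astype(np.uint8))
        for i in range(1,k):
            if s[i,4]<12: continue
            q=P[l==i];pc=q-q.mean(0);w,V=np.linalg.eigh(np.cov(q[:,:2].T));t=pc[:,:2]@V[:,1]
            print(nm,s[i].tolist(),'mean',q.mean(0).round(3),'ends',(q.mean(0)[:2]+V[:,1]*t.min()).round(3),(q.mean(0)[:2]+V[:,1]*t.max()).round(3),'circ',*[np.round(a,3) for a in circ(q[:,:2])])
    if n=="top": cv2.imwrite("pics/c1.png",cv2.resize(p[170:320,240:440],None,fx=4,fy=4,interpolation=cv2.INTER_CUBIC))
    else: cv2.imwrite("pics/c2.png",cv2.resize(p[190:340,200:400],None,fx=4,fy=4,interpolation=cv2.INTER_CUBIC))
E
```

```text
top
lever [352, 241, 29, 36, 315] mean [ 0.548 -0.199  0.245] ends [ 0.586 -0.169] [ 0.499 -0.237] circ [ 0.543 -0.201] 0.034
spout [297, 245, 63, 29, 396] mean [ 0.537 -0.096  0.212] ends [ 0.571 -0.181] [ 0.505 -0.016] circ [ 0.509 -0.107] 0.058
rim [294, 234, 22, 5, 35] mean [ 0.612 -0.034  0.142] ends [ 0.612 -0.064] [ 0.611 -0.002] circ [ 0.65  -0.032] 0.043
lidmug [305, 236, 10, 5, 16] mean [ 0.612 -0.047  0.088] ends [ 0.617 -0.062] [ 0.607 -0.034] circ [ 0.632 -0.041] 0.024
scene
lever [249, 220, 34, 14, 240] mean [ 0.555 -0.195  0.243] ends [ 0.593 -0.169] [ 0.501 -0.232] circ [ 0.55 -0.2 ] 0.035
spout [283, 204, 24, 28, 177] mean [ 0.541 -0.085  0.212] ends [ 0.574 -0.164] [ 0.511 -0.013] circ [ 0.571 -0.072] 0.053
spout [272, 232, 12, 10, 79] mean [ 0.585 -0.182  0.209] ends [ 0.572 -0.197] [ 0.597 -0.169] circ [ 0.578 -0.177] 0.015
rim [315, 232, 13, 9, 41] mean [ 0.613 -0.023  0.139] ends [ 0.614 -0.056] [0.612 0.004] circ [ 0.626 -0.025] 0.02
rim [274, 247, 9, 7, 31] mean [ 0.583 -0.181  0.143] ends [ 0.592 -0.172] [ 0.571 -0.192] circ [ 0.579 -0.178] 0.01
lid [317, 240, 12, 8, 40] mean [ 0.615 -0.02   0.1  ] ends [ 0.613 -0.045] [0.616 0.003] circ [ 0.622 -0.021] 0.014
lid [275, 256, 9, 7, 41] mean [ 0.582 -0.18   0.101] ends [ 0.578 -0.192] [ 0.588 -0.164] circ [ 0.579 -0.178] 0.01
lidmug [318, 243, 11, 6, 26] mean [ 0.616 -0.018  0.09 ] ends [ 0.614 -0.04 ] [0.618 0.003] circ [ 0.624 -0.019] 0.015
lidmug [275, 258, 9, 10, 35] mean [ 0.584 -0.18   0.088] ends [ 0.585 -0.194] [ 0.583 -0.161] circ [ 0.583 -0.179] 0.011
```

View pics/c1.png

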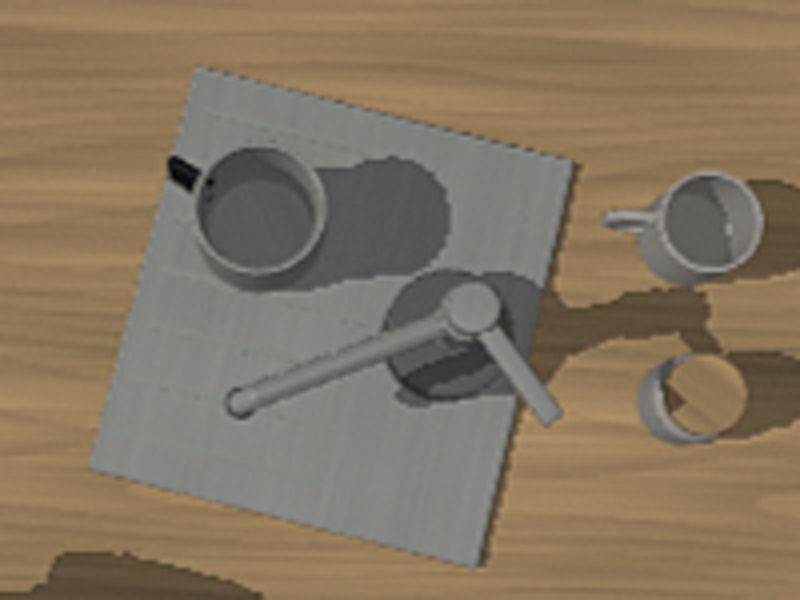

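The crop confirms the metal jug on the tray, with its rim around crop (261,212) and the black handle away from the column. My slice box cut the rim off, so I'm widening it.

Run:
```python
from h import *
from scipy.optimize import least_squares
for n in("top","scene"):
    f=np.load(f"pics/{n}0.npz");K,T,p,d=f["K"],f["T"],f["p"],f["d"]
    P=cloud(d,K,T);x,y,z=np.moveaxis(P,-1,0);print(n)
    m=(np.hypot(x-.66,y+.035)<.1)&(np.abs(z-.142)<.006);q=P[m];r=least_squares(lambda c:np.hypot(*(q[:,:2]-c[:2]).T)-.048,[.66,-.035],loss='soft_l1',f_scale=.003)
    print('rim',m.sum(),r.x.round(4),'rms',np.sqrt(np.mean(r.fun**2)).round(4),'free',circ(q[:,:2]),'z',np.median(q[:,2]))
    m=(np.hypot(x-.575,y+.177)<.03)&(z>.246);q=P[m];print('hub',m.sum(),q.mean(0).round(4),(q.min(0)+q.max(0))/2)
    for nm,lo,hi,x0,y0,x1,y1 in(("jar",.085,.115,.44,-.36,.56,-.24),("mug",.08,.1,.56,-.36,.7,-.24)):
        m=(x>x0)&(x<x1)&(y>y0)&(y<y1)&(z>lo)&(z<hi);q=P[m];print(nm,m.sum(),(q.min(0)+q.max(0))/2)
    if n=="top":
        print('hub ray',ray((358,246.75),.25,K,T),'tray corners',[ray((240+a/4,170+b/4),.012,K,T).round(3)[:2].tolist() for a,b in((196,67),(575,160),(480,566),(91,467))])
        print('spoutend ray',ray((300.2,270.5),.205,K,T),'levertip',ray((377.5,275),.242,K,T))
```

```text
top
rim 165 [ 0.6551 -0.0324] rms 0.0016 free (array([ 0.65525195, -0.03240515]), np.float64(0.04735114170982133)) z 0.1425010221957035
hub 128 [ 0.5725 -0.1805  0.2506] [ 0.57185277 -0.17995293  0.25120108]
jar 94 [ 0.52788931 -0.35116594  0.09560171]
mug 53 [ 0.66255081 -0.34165454  0.08885678]
hub ray [ 0.57225122 -0.17985823  0.25      ] tray corners [[0.791, 0.023], [0.723, -0.288], [0.393, -0.214], [0.464, 0.097]]
spoutend ray [ 0.50684544 -0.02453383  0.205     ] levertip [ 0.49766819 -0.23445728  0.242     ]
scene
rim 141 [ 0.6583 -0.0272] rms 0.0032 free (array([ 0.6580889 , -0.02709231]), np.float64(0.04739307358142661)) z 0.1410958481708653
hub 76 [ 0.577  -0.1765  0.2508] [ 0.57446396 -0.17596245  0.25237075]
jar 89 [ 0.53091837 -0.34787005  0.09827365]
mug 62 [ 0.63093548 -0.34042157  0.08879202]
```

Run:
```python
from h import *
from scipy.spatial.transform import Rotation as R
o=observe();M=R.from_rotvec(o["ee_rot"]).as_matrix();print(M.round(3))
ax=np.array([.5735,-.1785]);
for r in(.12,):
  for th in(113,61):
    t=np.radians(th);u=np.array([np.cos(t),np.sin(t)]);tn=np.array([-u[1],u[0]])
    print(th,'u',u.round(3),'ccw',tn.round(3),'pt',(ax+r*u).round(3),'pre(45mm)',(ax+r*u+.045*tn).round(3))
```

```text
[[-0.     0.415  0.91 ]
 [-0.001  0.91  -0.415]
 [-1.    -0.001  0.   ]]
113 u [-0.391  0.921] ccw [-0.921 -0.391] pt [ 0.527 -0.068] pre(45mm) [ 0.485 -0.086]
61 u [0.485 0.875] ccw [-0.875  0.485] pt [ 0.632 -0.074] pre(45mm) [ 0.592 -0.052]
```

Measurements are consistent. The axis is at about (0.573,-0.179), and the jug's mouth is 169.5 mm from it at -0.295 rad. The spout is at 0.62 rad and the lever at about 0.06 rad, all within the given ranges. Approaching now with the gripper shutting.

```bash
python3 -m handwheel '[[0,0,-0.02,0.017,0,0,0],[0,0,-0.033,0.0275,0,0,0],[0,0,-0.033,0.0275,0,0,0],[0,0,-0.033,0.0275,0,0,0],[0,0,-0.033,0.0275,0,0,0],[0,0,-0.033,0.0275,0,0,0],[0,0,-0.033,0.0275,0,0,0],[0,0,-0.033,0.0275,0,0,0]]' 20
python3 -m handwheel '[[0,0,-0.033,0.0275,0,0,0],[0,0,-0.033,0.0275,0,0,0],[0,0,-0.033,0.0275,0,0,0],[0,0,-0.033,0.0275,0,0,0],[0,0,-0.033,0.0275,0,0,0],[0,0,-0.033,0.0275,0,0,0],[0,0,-0.033,0.0275,0,0,0],[0,0,-0.02,0.017,0,0,0],[0,0,0,0,0,0,0]]'
python3 -m handwheel '[[0,0,0,0,-0.138,0,0],[0,0,0,0,-0.138,0,0],[0,0,0,0,-0.138,0,0],[0,0,0,0,-0.138,0,0],[0,0,0,0,-0.138,0,0],[0,0,0,0,-0.138,0,0],[0,0,0,0,0,0,0]]'
```

```text
clock: 0.9
position: [0.3458, 0.2515, 0.2266]
ee_rot: [0.335, 1.545, -0.336]
force: [1.0, -0.1, -0.3]
width: 0.355
clock: 1.8
position: [0.4326, -0.0657, 0.2268]
ee_rot: [0.339, 1.543, -0.341]
force: [-0.3, -0.7, -0.1]
width: 0.008
clock: 2.5
position: [0.4319, -0.0611, 0.2265]
ee_rot: [-0.316, 1.548, 0.317]
force: [0.6, 0.7, 0.7]
width: 0.003
```

```bash
python3 -m handwheel '[[0,0.01,-0.0215,0,0,0,0],[0,0.015,-0.022,0,0,0,0],[0,0.01,0,0.02,0,0,0],[0,0,0,0.024,0,0,0],[0,0,0,0,0,0,0],[0,0,0,0,0,0,0]]'
python3 - <<'E'
from h import *
from scipy.spatial.transform import Rotation as R
o=observe();M=R.from_rotvec(o["ee_rot"]).as_matrix();ax=np.array([.5735,-.1785]);d=o["position"][:2]-ax
print(np.round(o["position"],4),'y dir',np.degrees(np.arctan2(M[1,1],M[0,1])).round(1),'r',d@M[:2,1],'s',-d@M[:2,2],'tilt',M[2].round(3))
ps=[]
for n in("top","scene"):
    p,d=get_image(n);ps.append(p)
cv2.imwrite("pics/a1.png",np.hstack([cv2.resize(ps[0][170:320,240:440],None,fx=2,fy=2),cv2.resize(ps[1][170:320,200:400],None,fx=2,fy=2)]))
E
```

```text
clock: 3.1
position: [0.4895, -0.0843, 0.1913]
ee_rot: [-0.312, 1.549, 0.312]
force: [-0.5, -0.6, 0.1]
width: 0.006
[ 0.4895 -0.0843  0.1913] y dir 112.8 r 0.11939648225185213 s 0.0409092535811246 tilt [-1.     0.    -0.001]
```

View pics/a1.png

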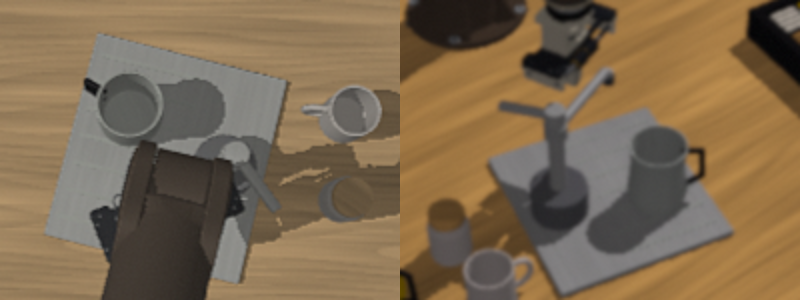

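```bash
python3 -m handwheel '[[0,0,0,0.008,0,0,0],[0,0,0,0.008,0,0,0],[0,0,0,0.006,0,0,0],[0,0,0.0006,0.0048,0.04,0,0],[0,0,0.0008,0.006,0.05,0,0],[0,0,0.0008,0.006,0.05,0,0],[0,0,0.0008,0.006,0.05,0,0],[0,0,0.0008,0.006,0.05,0,0],[0,0,0.0008,0.006,0.05,0,0]]'
cat > st.py <<'E'
from h import *
from scipy.spatial.transform import Rotation as R
def st():
    o=observe();M=R.from_rotvec(o["ee_rot"]).as_matrix();ax=np.array([.5735,-.1785]);d=o["position"][:2]-ax
    print(o["clock"],np.round(o["position"],4),'F',np.round(o["force"],2),'y dir',np.degrees(np.arctan2(M[1,1],M[0,1])).round(1),'r',(d@M[:2,1]).round(4),'s',(-d@M[:2,2]).round(4),'tilt',M[2].round(3))
if __name__=="__main__": st()
E
python3 st.py
```

```text
clock: 4.1
position: [0.5421, -0.0623, 0.1916]
ee_rot: [-0.085, 1.57, 0.084]
force: [-2.0, -1.0, 2.3]
width: 0.002
4.1 [ 0.5421 -0.0623  0.1916] F [-2.   -0.99  2.25] y dir 96.2 r 0.1189 s 0.0187 tilt [-1.    -0.    -0.001]
```

```bash
python3 -m handwheel '[[0,0,0.0008,0.006,0.05,0,0],[0,0,0.0008,0.006,0.05,0,0],[0,0,0.0008,0.006,0.05,0,0],[0,0,0.0008,0.006,0.05,0,0],[0,0,0.0008,0.006,0.05,0,0],[0,0,0.0008,0.006,0.05,0,0],[0,0,0.0008,0.006,0.05,0,0],[0,0,0.0008,0.006,0.05,0,0],[0,0,0.0008,0.006,0.05,0,0],[0,0,0.0008,0.006,0.05,0,0]]'; python3 st.py
python3 -m handwheel '[[0,0,0.0006,0.0048,0.04,0,0],[0,0,0.0005,0.0036,0.03,0,0],[0,0,0.0003,0.0024,0.02,0,0],[0,0,0,0,0,0,0],[0,0,0,0,0,0,0]]'; python3 st.py
python3 - <<'E'
from h import *
p,d=get_image("scene");c=get_calibration("scene");K,T=np.array(c["camera_matrix"]),np.array(c["pose"]);np.savez("pics/s2.npz",p=p,d=d,K=K,T=T)
P=cloud(d,K,T);x,y,z=np.moveaxis(P,-1,0)
cv2.imwrite("pics/a2.png",cv2.resize(p[170:320,200:400],None,fx=4,fy=4,interpolation=cv2.INTER_CUBIC))
r=np.hypot(x-.577,y+.1765);th=np.degrees(np.arctan2(y+.1765,x-.577))
m=(r>.04)&(r<.19)&(z>.196)&(z<.222)&(th>20)&(th<120);q=P[m];print(m.sum(),np.median(th[m]));
for a in np.arange(.04,.19,.02):
    k=m&(r>a)&(r<a+.02); print(round(a,2),k.sum(),np.median(th[k]).round(1) if k.any() else '',np.median(z[k]) if k.any() else '')
E
```

```text
clock: 5.1
position: [0.6018, -0.0611, 0.1914]
ee_rot: [0.307, 1.55, -0.308]
force: [-2.0, -0.0, 0.4]
width: 0.005
5.1 [ 0.6018 -0.0611  0.1914] F [-2.03 -0.03  0.39] y dir 67.5 r 0.1193 s 0.0187 tilt [-1.    -0.001 -0.001]
clock: 5.6
position: [0.6126, -0.0642, 0.1918]
ee_rot: [0.376, 1.537, -0.375]
force: [0.1, 0.5, -0.0]
width: 0.009
5.6 [ 0.6126 -0.0642  0.1918] F [ 0.05  0.5  -0.03] y dir 62.6 r 0.1195 s 0.0179 tilt [-1.  0.  0.]
264 61.08276292138481
0.04 38 60.5 0.21062365227012025
0.06 33 59.5 0.21091920164080502
0.08 32 60.7 0.21111001077343206
0.1 49 62.9 0.21285162524048373
0.12 53 62.7 0.21070437895650818
0.14 33 60.9 0.21075228229096288
0.16 26 61.1 0.20414637339636088
0.18 0
```

View pics/a2.png

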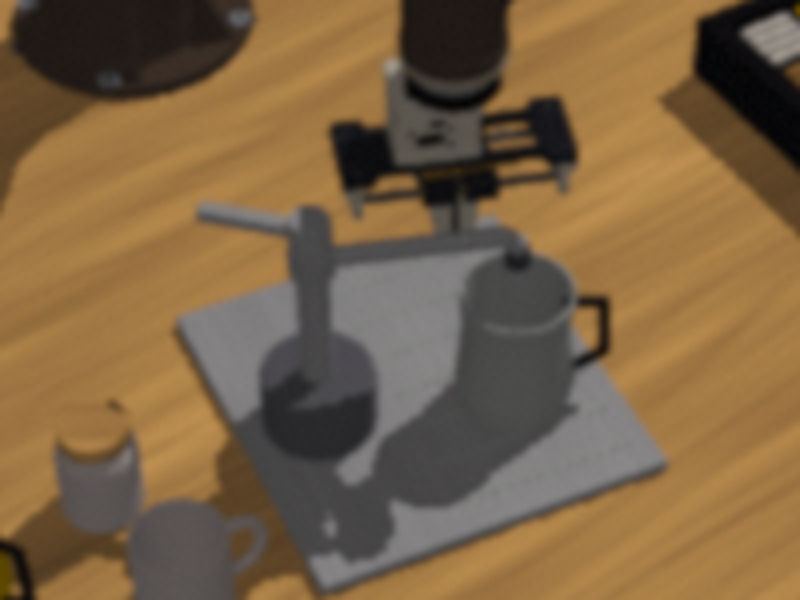

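The spout is at about 61° in world axes against the jug's 61–61.5°, and the nozzle sits over the mouth at crop (517,255). I'll back off now and go up and over to the lever.

```bash
python3 -m handwheel '[[0,0,0,-0.015,0,0,0],[0,0,0,-0.03,0,0,0],[0,-0.045,0,0,0,0,0],[0,-0.045,0,0,0,0,0],[0,0,0,0,0.12,0,0],[0,0,0,0,0.12,0,0],[0,0,0,0,0.12,0,0],[0,0,0,0,0.104,0,0],[0,0,0,0,0,0,0]]'; python3 st.py
python3 - <<'E'
from st import *
p,d=get_image("scene");c=get_calibration("scene");K,T=np.array(c["camera_matrix"]),np.array(c["pose"])
P=cloud(d,K,T);x,y,z=np.moveaxis(P,-1,0)
r=np.hypot(x-.577,y+.1765);th=np.degrees(np.arctan2(y+.1765,x-.577))
m=(r>.04)&(r<.17)&(z>.203)&(z<.222)&(th>20)&(th<120);print('spout',m.sum(),np.median(th[m]))
m=(r>.03)&(r<.1)&(z>.232)&(z<.25)&((th<-60)|(th>140));print('lever',m.sum(),np.median(th[m])%360)
m=(np.hypot(x-.66,y+.03)<.1)&(np.abs(z-.142)<.006)&(r>.1);print('rim',circ(P[m][:,:2]))
o=observe();M=R.from_rotvec(o["ee_rot"]).as_matrix();print('to pre, tool:',M.T@(np.array([.4904,-.1833,.222])-o["position"]))
E
```

```text
clock: 6.55
position: [0.5726, -0.0434, 0.2819]
ee_rot: [0.737, 1.441, -0.737]
force: [0.1, 0.3, -0.2]
width: 0.006
6.55 [ 0.5726 -0.0434  0.2819] F [ 0.15  0.31 -0.18] y dir 35.9 r 0.0784 s 0.11 tilt [-1.     0.001  0.   ]
spout 194 60.78856774927196
lever 99 217.77166527936637
rim (array([ 0.65862769, -0.02769558]), np.float64(0.047359726998050605))
to pre, tool: [ 0.05986282 -0.14880075  0.0646042 ]
```

```bash
python3 -m handwheel '[[0,0,-0.03,0,0,0,0],[0,0,-0.04,0,0,0,0],[0,0,-0.04,0,0,0,0],[0,0,-0.039,0.01,0,0,0],[0,0.03,0,0.025,0,0,0],[0,0.03,0,0.03,0,0,0],[0,0,0,0,0,0,0],[0,0,0,0,0,0,0]]'; python3 st.py
```

```text
clock: 7.4
position: [0.4894, -0.1842, 0.2213]
ee_rot: [0.735, 1.444, -0.737]
force: [-0.6, 0.1, 0.9]
width: 0.004
7.4 [ 0.4894 -0.1842  0.2213] F [-0.56  0.06  0.86] y dir 36.0 r -0.0714 s 0.0448 tilt [-1.    -0.002 -0.001]
```

```bash
python3 -m handwheel '[[0,0,0,0.009,0,0,0],[0,0,0,0.009,0,0,0],[0,0,0,0.009,0,0,0],[0,0,-0.0012,0.0057,-0.08,0,0],[0,0,-0.0012,0.0057,-0.08,0,0],[0,0,-0.0012,0.0057,-0.08,0,0],[0,0,-0.0012,0.0057,-0.08,0,0],[0,0,-0.0012,0.0057,-0.08,0,0]]'; python3 st.py
python3 -m handwheel '[[0,0,-0.0012,0.0057,-0.08,0,0],[0,0,-0.0012,0.0057,-0.08,0,0],[0,0,-0.0012,0.0057,-0.08,0,0],[0,0,-0.0012,0.0057,-0.08,0,0],[0,0,-0.0012,0.0057,-0.08,0,0],[0,0,-0.0012,0.0057,-0.08,0,0],[0,0,-0.0012,0.0057,-0.08,0,0],[0,0,0,0,0,0,0]]'; python3 st.py
```

```text
clock: 8.2
position: [0.522, -0.2295, 0.2221]
ee_rot: [0.424, 1.529, -0.422]
force: [-2.1, 2.0, 1.3]
width: 0.005
8.2 [ 0.522  -0.2295  0.2221] F [-2.11  2.04  1.34] y dir 59.1 r -0.0702 s 0.018 tilt [-1.     0.001 -0.   ]
clock: 9.0
position: [0.5574, -0.2497, 0.222]
ee_rot: [-0.014, 1.57, 0.014]
force: [-0.4, -0.0, 1.1]
width: 0.009
9.0 [ 0.5574 -0.2497  0.222 ] F [-0.44 -0.04  1.08] y dir 91.0 r -0.0709 s 0.0174 tilt [-1.     0.     0.001]
```

```bash
python3 -m handwheel '[[0,0,-0.0012,0.0057,-0.08,0,0],[0,0,-0.0012,0.0057,-0.08,0,0],[0,0,-0.0012,0.0057,-0.08,0,0],[0,0,-0.0012,0.0057,-0.08,0,0],[0,0,-0.0012,0.0057,-0.08,0,0],[0,0,-0.0012,0.0057,-0.08,0,0],[0,0,0,0,0,0,0]]'; python3 st.py
python3 -m handwheel '[[0,0,-0.0006,0.0028,-0.04,0,0],[0,0,0,0.0014,0,0,0],[0,0,0,0,0,0,0]]'; python3 st.py
```

```text
clock: 9.7
position: [0.5917, -0.2493, 0.2219]
ee_rot: [-0.389, 1.535, 0.388]
force: [-0.7, -0.6, -0.5]
width: 0.004
9.7 [ 0.5917 -0.2493  0.2219] F [-0.72 -0.6  -0.54] y dir 118.4 r -0.071 s 0.0176 tilt [-1. -0.  0.]
clock: 10.0
position: [0.5944, -0.2486, 0.2219]
ee_rot: [-0.417, 1.531, 0.416]
force: [-4.3, -3.0, 1.7]
width: 0.009
10.0 [ 0.5944 -0.2486  0.2219] F [-4.3  -2.99  1.68] y dir 120.5 r -0.071 s 0.0175 tilt [-1.    -0.    -0.001]
```

```bash
python3 -m handwheel '[[0,0,0,0.0015,-0.02,0,0],[0,0,0,0.0015,0,0,0],[0,0,0,0,0,0,0]]'; python3 st.py
python3 -m handwheel '[[0,0,0,-0.01,0,0,0],[0,0,0,-0.03,0,0,0],[0,-0.045,0,-0.03,0,0,0],[0,-0.045,0,-0.03,0,0,0],[0,-0.03,0,-0.04,0,0,0],[0,0,0,-0.045,0,0,0],[0,0,0,-0.045,0,0,0],[0,0,0,-0.03,0,0,0],[0,0,0,0,0,0,0],[0,0,0,0,0,0,0]]'; python3 st.py
python3 - <<'E'
from st import *
ps=[]
for n,A in(("top",(.5725,-.1805)),("scene",(.577,-.1765))):
    p,d=get_image(n);c=get_calibration(n);K,T=np.array(c["camera_matrix"]),np.array(c["pose"]);ps.append(p)
    P=cloud(d,K,T);x,y,z=np.moveaxis(P,-1,0)
    r=np.hypot(x-A[0],y-A[1]);th=np.degrees(np.arctan2(y-A[1],x-A[0]))
    m=(r>.04)&(r<.17)&(z>.203)&(z<.222)&(th>20)&(th<120);s=np.median(th[m]);out=np.array(A)+.17*np.r_[np.cos(np.radians(s)),np.sin(np.radians(s))]
    m=(r>.035)&(r<.1)&(z>.228)&(z<.25)&(th<-20);l=np.median(th[m])
    m=(np.hypot(x-.657,y+.03)<.1)&(np.abs(z-.142)<.006)&(r>.1);j=circ(P[m][:,:2])
    print(n,'spout',s,'lever q',np.radians(l%360-77.7)-2.356,'rim',j,'miss',np.hypot(*(out-j[0])))
cv2.imwrite("pics/a3.png",np.hstack([cv2.resize(ps[0][170:320,240:440],None,fx=2,fy=2),cv2.resize(ps[1][170:320,200:400],None,fx=2,fy=2)]))
E
```

```text
clock: 10.3
position: [0.5948, -0.2486, 0.2219]
ee_rot: [-0.432, 1.532, 0.431]
force: [-12.3, -5.0, 6.6]
width: 0.004
10.3 [ 0.5948 -0.2486  0.2219] F [-12.3   -5.02   6.57] y dir 121.5 r -0.0709 s 0.0185 tilt [-1.     0.001 -0.005]
clock: 11.3
position: [0.4091, -0.3649, 0.3336]
ee_rot: [-0.429, 1.527, 0.435]
force: [0.9, 0.6, 0.6]
width: 0.0
11.3 [ 0.4091 -0.3649  0.3336] F [0.85 0.57 0.59] y dir 121.6 r -0.0727 s 0.2377 tilt [-1.     0.004  0.002]
top spout 61.620474092438535 lever q 1.558987301448048 rim (array([ 0.65518299, -0.03232108]), np.float64(0.04733020117235074)) miss 0.0023384467632616476
scene spout 60.23078798955693 lever q 1.5665576868603734 rim (array([ 0.65857018, -0.02738704]), np.float64(0.04725318778993692)) miss 0.0032308116935147405
```

View pics/a3.png

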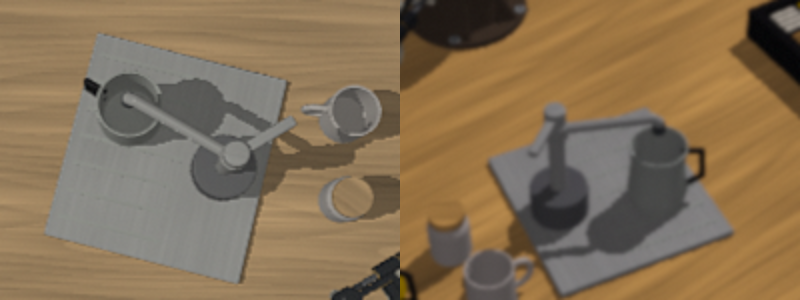

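The outlet is over the middle of the jug's mouth at left crop (128,98), and the lever lies at its stop. The jug, mug and jar haven't moved and the arm is clear, so I'm handing in.

```bash
python3 -c "
from cell import *
print(sign_off())"
```

```text
the job is handed in; nothing more can be done
None
```

The tap is set to fill the jug, and I handed the job in at about 11.4 s of the 61 s. I used the shut gripper as the finger: it pushed the spout clockwise over the jug's mouth, then pushed the lever round to its stop. Nothing was gripped or lifted. No verdict was reported.

| Last check | Top camera | Scene camera |
|---|---|---|
| Outlet to centre of jug's mouth (limit 25 mm) | 2.3 mm | 3.2 mm |
| Lever angle (needs 1.4, stop at 1.57) | 1.56 rad | 1.57 rad |
| Jug's movement since the start (limit 15 mm) | under 1 mm | under 1 mm |

- **Order:** with the spout already in place, and before I touched the lever, the scene camera put the lever at about 218°. That is still shut.
- **Force:** the reading at the lever's stop was about 15 N. It was back near zero once the arm had withdrawn.
- **Mug and jar:** they look unmoved in the last picture; I did not re-measure them. The arm stayed clear of the tea box.
- **Disagreement:** the two cameras differ by about 4 to 6 mm in absolute position. I took all angles and misses within one camera's own frame.

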